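# Lock the board keeper with the flat screwdriver

## Task

Take the orange flat screwdriver out of its wooden block, set its blade on the brass slotted screw of the board jig and turn it lightly until the blade drops into the slot, then turn the screw clockwise until the red keeper points squarely across the board's long edge, over the board. Then stand the screwdriver back in its block, fully down, and let go. Press gently, never bottoming the sprung screw head, keep the gripper off the jig, and leave the board and the things lying about where they are.

Things in the scene. Friction and masses are not known exactly. Their poses are not given: they have to be found in the camera images.
- driver_grip (a point): Centre of the screwdriver's orange square handle: 22 x 22 mm, 37 mm up and down from here, on a black 24 x 24 x 6 mm collar that rests on the block's top. The driver (0.12 kg) stands upright, blade down. z points up from blade to handle; x runs along the blade's width; the handle's faces are square to x and y: pinch either pair.
- driver_tip (a point): Centre of the lower edge of the screwdriver's blade, 113 mm below driver_grip. The blade is 12 mm wide (along this point's x), 2.5 mm thick (along y) and 12 mm long; the round shaft above it is 8 mm thick. Axes as driver_grip.
- screw_top (a point): Centre of the top of the brass slotted screw head (22 mm across, 10.5 mm high) as it stands when nothing presses it; fixed to the jig, with the jig's axes, z up. Slot right across the head, 4 mm wide, 5.5 mm deep, mouth chamfered to 6.4 mm. The slot's angle is NOT given: at the start it lies within 0.75 rad of this point's y axis, either way, different each time.
- press (a joint): How far the screw head is pressed down on its spring, m: 0 = free; 1.5 N starts it, then 1.5 N per mm; it bottoms at 0.008 (about 13 N), which must not happen.
- keeper (a joint): Turn of the red keeper, rad: 0 = fully open (as at the start), grows as the screw is turned clockwise seen from above, one to one with the screw and its slot; at 1.31 the keeper points squarely over the board (along the jig's +x). It can be turned too far (up to 2.2); stays where it is left. Turning takes about 0.065 N m.
- jig: The board jig, fixed: plywood base 150 (x) x 190 (y) x 12 mm, origin at the centre of its underside, z up. The keeper's axis stands at x = -50 mm, y = 0 in this frame; the keeper (wing 57 mm long from the axis) moves 34 to 41 mm above the desk and the screw head's free top is 62.5 mm above the desk. Includes the keeper.
- board: Dark wooden board, 80 x 155 x 20 mm, lying loose in the jig between low fences; origin at the centre of its underside.
- block_hole (a point): Centre of the mouth of the round hole (17 mm across, right through) in the top of the fixed wooden screwdriver block (80 x 64 x 85 mm; the top is 85 mm above the desk). With the screwdriver fully down the blade tip is 70 mm below this point. z up.
- driver: The screwdriver as a whole; origin and axes as driver_tip.
- tape_measure: Yellow and black tape measure, about 70 x 70 x 32 mm, lying on the desk; origin at its underside.
- eraser: Blue and white eraser, 22 x 53 x 12 mm, lying on the desk; origin at its underside.
- stapler: Blue stapler, 34 x 131 x 47 mm, standing on the desk; origin at its underside.

How it is judged (in metres and radians):
On the way, in this order (a step that is already met when the one before it is completed fails the run):
1. the blade sits in the slot and has begun to turn the screw, the keeper between 0.25 and 0.9 rad (value of joint keeper between 0.25 and 0.9 rad and horizontal distance between driver_tip and screw_top below 0.005 m and z of driver_tip in the frame of screw_top below -0.0015 m), for 0.05 s.
2. the keeper is turned square over the board (within 0.2 rad) with the blade in the slot (value of joint keeper between 1.11 and 1.51 rad and horizontal distance between driver_tip and screw_top below 0.005 m and z of driver_tip in the frame of screw_top below -0.0015 m), for 0.1 s.
At the end, for the whole second after the job is handed in: The keeper points squarely over the board within 0.2 rad (joint between 1.11 and 1.51), the screwdriver stands released and at rest in its block, upright within 0.1 rad, its tip at least 66 mm below the hole's mouth and within 7 mm of its axis, and the board has moved less than 10 mm (value of joint keeper between 1.11 and 1.51 rad and horizontal distance between driver_tip and block_hole below 0.007 m and z of driver_tip in the frame of block_hole below -0.066 m and angle between driver's own z axis and vertical below 0.1 rad and linear speed of driver below 0.02 m/s and distance of board from where it was at the start of the episode below 0.01 m); the robot touches nothing.
It fails at once if the screw head is pressed down to the bottom of its spring (about 13 N) (value of joint press above 0.0077 m).
It fails at once if the gripper or arm touches the jig or its keeper (contact force between any of the fingers, the arm and jig above 1 N).
It fails at once if the tape measure, eraser or stapler is shifted by more than 20 mm (distance of any of tape_measure, eraser, stapler from where it was at the start of the episode above 0.02 m).
It also fails if it takes over 67 s, if anything falls off the work surface, if the arm or the gripper's body presses on something with over 40 N, if the wrist force passes 120 N, or if a joint passes its speed limit or range.

## Robot

A 6-joint arm with a two-finger parallel gripper is mounted at the origin on a cart in front of the work surface, level with it; the furniture and walls round the work are solid. World frame = base frame: x ahead of the robot, y to its left, z up, the work surface at z = 0. Lengths are in mm, angles in degrees, forces in N, time in s.
With the tool pointing down it reaches from about 350 to 850 mm from the base axis. Payload 8.1 kg.
Tool frame: the origin (TCP) lies at the very end of the fingers, on their centre line; the grasp point (between the pads) lies 19 mm behind it; z points along the fingers, y is the line along which they close (so a half turn about z gives the same grasp; the last joint's range is limited). The gripper opens to 85 mm and grips with 20 to 120 N. Pads are 22 mm wide; open, the fingers measure 114 mm over their backs; the gripper's body (76 mm by 85 mm) begins 54 mm behind the grasp point. The pads swing forward as they close: fully open they stand 13 mm farther back than shut.
Start: joints at [-71.356, 7.471, 85.268, -0, 87.261, -4.893], TCP at [239.626, -550.077, 194.292] pointing down, gripper open.
Joint ranges: [-169.43, 169.43], [-51.17, 129.36], [1.28, 143.12], [-76.62, 256.62], [0, 156.53], [-152.29, 152.29]. Speed limits (degrees/s): [136.94, 136.94, 159.86, 180, 180, 180].

## Interface

Orientations are given as [roll, pitch, yaw] about the fixed x, y, z axes, in that order (R = Rz(yaw) Ry(pitch) Rx(roll)).
In Python, from bench import sense, eyes, job, models gives the robot as it stands. The module is installed in compiled form; this text tells all that it offers.
- The arm moves only by the tool apply_moves, never from a script. Its argument "rows" is a list of rows, each a list of 6 numbers: the shift along the tool's x, y, z in mm, then the turn, a rotation vector about the tool's x, y, z in rad. In form: [[dx, dy, dz, rx, ry, rz], ...]. A call has exactly 5 rows; each row shifts and turns the commanded pose from where the row before left it, along the tool's axes as they then stand; what a row does not reach is not made up. A row lasts 1/8 s, in which the tool goes at most 62.5 mm and 10.7 degrees, less where a joint would pass 70% of its speed; a pose out of reach is approached as far as the arm can. A call is refused whole if a number of a shift passes 62.5 or a number of a turn 0.188, either way. A call with a gripper value outside its range is refused whole. "fingers" is the finger opening in mm, from 0 to 85.4, set as the call begins (left out, the last holds). The fingers move at their own pace and stop on an object; "grip_force" is the grip in N (left out, the last holds). Time passes only in rows, so rows that do not move let the fingers close, or fill a call up. It gives the time, the measured TCP pose, the force, the opening and the grip force at its end, in the units of the state.
- sense(): the state, without advancing time (a new reading comes with each control period).
- eyes.snapshot(name): name is "scene" or "top" or "wrist"; returns (picture, depth): 480x640x3 uint8, red, green, blue; 480x640 float32, mm along the optical axis (not along the pixel's ray), 0 where there is no reading.
- eyes.get_calibration(name): a dict with "intrinsics" (3x3 intrinsics, pixels), "D" ([k1, k2, p1, p2, k3] as OpenCV has them; the pictures are not rectified), "R" (3x3) and "t" (3): a world point X has camera coordinates R X + t; the wrist camera has in their place "mount" (4x4, takes a point from camera to tool coordinates, whose origin is the TCP and whose axes are the flange's). Camera axes: x right, y down, z forward; pixel columns grow to the right and rows downward; lengths in mm; the calibration is good to about 2 mm. A picture is of the moment at which its call begins: read the wrist's pose just before it. get_calibration takes no time and is no camera call.
- job.hand_in(): hands the job in; it is judged then, once.
Trained networks look in the newest picture that a camera, given by its name, has taken for a name from the list of things; names that differ only in an ending like _2 or _b are one class to them, and where a whole thing is asked for, a point or a joint stands for the part that bears it (a point fixed in the world has none). Each returns a list of dicts, best first, with "confidence" (0 to 1); they miss things now and then, are a little off and sometimes report something else, mostly with a low value. They report only what shows in the picture. A call takes as long as a camera call.
- models.boxes_of(name, camera): "xyz" ([x, y, z] in mm, in world coordinates, good to about 4 mm: the middle of the surface that is visible of it).
- models.cut_out(name, camera): "pixels" (480x640 bool, what is visible of it).
- models.place_of(name, camera): "xyz" ([x, y, z] in mm, in world coordinates, good to about 4 mm: a listed point, or the origin of a listed thing).
The state is a dict: "time": time; "joint_pos": joint angles; "qd": joint speeds; "joint_efforts": joint torques, N m; "tool_pos": TCP position; "tcp_rot": TCP orientation; "ft_force": force on the tool from outside, world axes, zero at the start; "wrist_torque": the same for the moment, N m; "finger_gap": finger opening in mm; "grip_force": force on a finger pad.
Only numpy, scipy, OpenCV 4.12 (cv2) and the standard library are available. Lean on these libraries where they do the work, as an engineer would, in place of code of your own. Each camera call takes 0.05 s, during which the arm holds its last target. There are 200 camera calls.

## Working session

There is one attempt and no reset: what is moved stays moved. The work goes in short steps, Python scripts to look and compute and a tool call to move; the robot and the scene stay as the last step left them, time stands still between calls to the robot, and variables do not carry over. Pictures are saved under pics/ and viewed, at most 12 in all, crops included, and the job is handed in when it is done.

Besides the shell and the picture viewer there is one more tool, called after ">>>" by a JSON object that holds its "op" and its "data", one argument or row to a line. apply_moves: Moves the arm, as the interface text tells. Its arguments: {"type":"object","properties":{"rows":{"type":"array"},"fingers":{"type":"number"},"grip_force":{"type":"number"}},"required":["rows"]}

```bash
mkdir -p pics
cat > h.py <<'E'
import numpy as np, cv2
from bench import sense, eyes, job, models
def snap(cam,fn=None):
    s=sense(); p,d=eyes.snapshot(cam)
    if fn: cv2.imwrite('pics/'+fn,p[:,:,::-1])
    return s,p,d
def cloud(cam,d,s=None):
    c=eyes.get_calibration(cam); K=np.array(c['intrinsics'],float); D=np.array(c['D'],float)
    v,u=np.mgrid[0:480,0:640]
    n=cv2.undistortPoints(np.stack([u,v],-1).reshape(-1,1,2).astype(np.float64),K,D).reshape(480,640,2)
    P=np.dstack([n[...,0]*d,n[...,1]*d,d]).reshape(-1,3).astype(float)
    if cam=='wrist':
        M=np.array(c['mount']); P=P@M[:3,:3].T+M[:3,3]
        from scipy.spatial.transform import Rotation as Ro
        R=Ro.from_euler('xyz',s['tcp_rot'],degrees=True).as_matrix(); P=P@R.T+np.array(s['tool_pos'])
    else: P=(P-np.array(c['t']).ravel())@np.array(c['R'])
    P=P.reshape(480,640,3); P[d==0]=np.nan
    return P
E
python3 - <<'E'
from h import *
print({k:np.round(v,3) if not isinstance(v,str) else v for k,v in sense().items()})
for cam in ('top','scene'):
    s,p,d=snap(cam,cam+'0.png')
    for n in ('driver_grip','driver_tip','screw_top','jig','board','block_hole','tape_measure','eraser','stapler'):
        r=models.place_of(n,cam); print(cam,n,[(np.round(x['xyz'],1).tolist(),round(x['confidence'],2)) for x in r[:2]])
print(eyes.get_calibration('wrist'))
a=cv2.imread('pics/top0.png');b=cv2.imread('pics/scene0.png')
E
```

```text
{'time': np.float64(0.0), 'joint_pos': array([-7.1356e+01,  7.5150e+00,  8.5329e+01, -1.0000e-03,  8.7260e+01,
       -4.8920e+00]), 'qd': array([-0.033, -0.02 , -0.018, -0.035, -0.035, -0.01 ]), 'joint_efforts': array([-1.0000e-03, -5.6941e+01, -5.0055e+01, -1.0000e-03,  1.5000e-02,
        0.0000e+00]), 'tool_pos': array([ 239.43 , -549.503,  193.252]), 'tcp_rot': array([-1.79897e+02, -8.00000e-03,  2.35360e+01]), 'ft_force': array([ 0.334,  0.139, -0.947]), 'wrist_torque': array([ 0.004,  0.02 , -0.013]), 'grip_force': np.float64(0.0), 'finger_gap': np.float64(85.309)}
top driver_grip [([461.4, 179.1, 126.5], 0.63)]
top driver_tip [([424.0, 68.1, -4.0], 0.66)]
top screw_top [([520.7, -157.1, 60.2], 0.69), ([452.3, 392.7, -3.1], 0.44)]
top jig [([572.5, -169.9, -1.7], 0.66)]
top board [([588.6, -178.2, 10.3], 0.77)]
top block_hole [([462.9, 185.1, 86.1], 0.95)]
top tape_measure [([428.8, 69.7, -3.9], 0.85)]
top eraser [([516.5, -380.6, 0.7], 0.5)]
top stapler [([451.7, 394.5, -2.9], 0.8)]
scene driver_grip [([464.5, 181.4, 128.3], 0.9)]
scene driver_tip [([426.4, 69.1, -2.7], 0.32)
[... 309 characters left out ...]
1.9], 0.43)]
scene eraser [([465.5, 181.6, 85.0], 0.34)]
scene stapler [([450.6, 390.4, 0.3], 0.85)]
{'intrinsics': array([[383.9239339 ,   0.        , 320.9125021 ],
       [  0.        , 383.9239339 , 241.95773116],
       [  0.        ,   0.        ,   1.        ]]), 'D': array([-0.07091248,  0.        ,  0.        ,  0.        ,  0.        ]), 'mount': array([[ 2.33806684e-04, -9.50516857e-01, -3.10672899e-01,
         7.77632115e+01],
       [ 9.99999910e-01,  1.12321202e-04,  4.08929995e-04,
         9.38121979e-01],
       [-3.53799700e-04, -3.10672967e-01,  9.50516798e-01,
        -1.78599742e+02],
       [ 0.00000000e+00,  0.00000000e+00,  0.00000000e+00,
         1.00000000e+00]])}
```

View pics/top0.png

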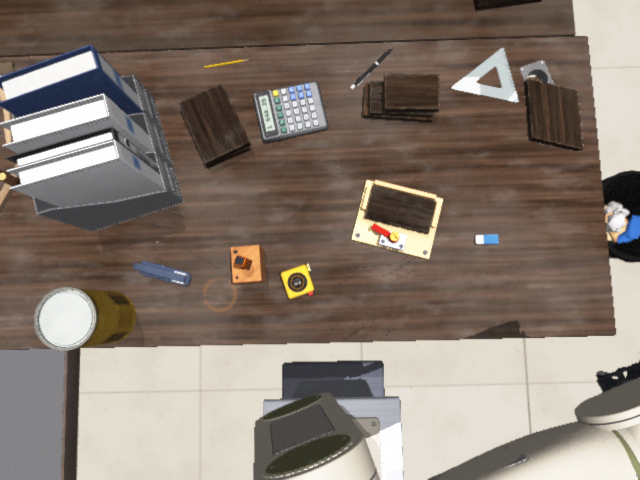

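View pics/scene0.png

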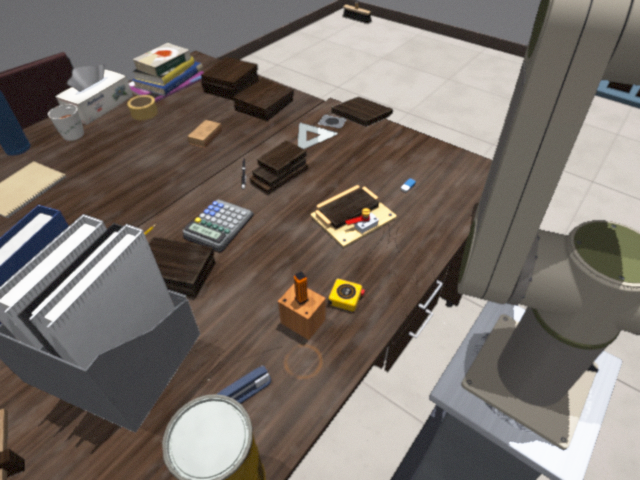

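The top and scene pictures agree with the networks: driver and block at about (243,263), jig at (398,218), screw at (393,237), with the red keeper pointing left (+y). I'll look at the screw from close by on the way to the driver.

>>> {"op": "apply_moves", "data": {
  "rows": [
    [37, -25, -6, 0, 0, 0],
    [37, -25, -6, 0, 0, 0],
    [37, -25, -6, 0, 0, 0],
    [37, -25, -6, 0, 0, 0],
    [37, -25, -6, 0, 0, 0]
  ]
}}

```text
time: 1.62
tool_pos: [360.0, -360.4, 224.6]
tcp_rot: [180.0, -0.0, 23.5]
ft_force: [-0.4, -0.6, 0.5]
finger_gap: 85.5
grip_force: 0.0
```

>>> {"op": "apply_moves", "data": {
  "rows": [
    [37, -25, -6, 0, 0, 0],
    [37, -25, -6, 0, 0, 0],
    [37, -25, -6, 0, 0, 0],
    [37, -25, -6, 0, 0, 0],
    [0, 0, 0, 0, 0, 0]
  ]
}}

```text
time: 2.25
tool_pos: [456.6, -208.6, 249.0]
tcp_rot: [180.0, -0.1, 23.8]
ft_force: [-0.3, 0.7, 0.5]
finger_gap: 85.3
grip_force: 0.0
```

Run:
```python
from h import *
s,p,d=snap('wrist','w1.png')
print(s['tool_pos'],s['tcp_rot'])
for n in ('screw_top','jig','board'):
    r=models.place_of(n,'wrist'); print(n,[(np.round(x['xyz'],1).tolist(),round(x['confidence'],2)) for x in r[:2]])
np.save('w1.npy',cloud('wrist',d,s))
```

```text
[ 456.59122589 -208.60100239  249.04904486] [ 1.79962848e+02 -7.80250304e-02  2.37712630e+01]
screw_top [([522.0, -157.1, 59.2], 0.91)]
jig []
board [([587.6, -171.5, 12.0], 0.89)]
```

View pics/w1.png

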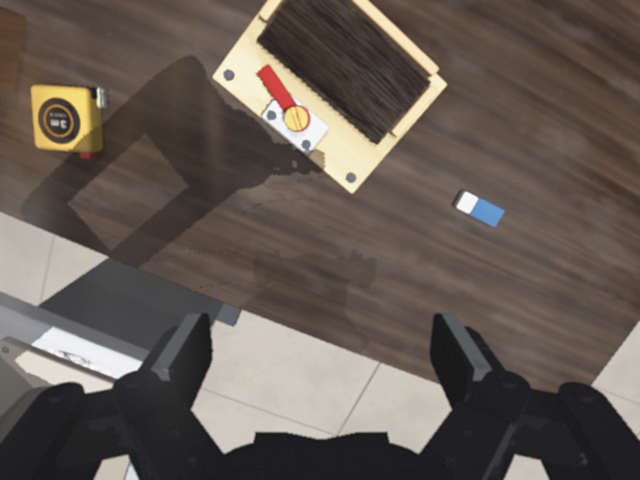

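The wrist picture shows the brass head with its slot at (297,118), the keeper to its upper left at (270,80), and the board and eraser clear. Next I'll measure the slot and jig angles.

Run:
```python
from h import *
p=cv2.imread('pics/w1.png'); P=np.load('w1.npy')
c=cv2.resize(p[90:146,266:330],None,fx=10,fy=10,interpolation=cv2.INTER_CUBIC)
cv2.imwrite('pics/c1.png',c)
# jig base outline: points at z 6..16 in the jig colour
hsv=cv2.cvtColor(p,cv2.COLOR_BGR2HSV); 
m=(P[...,2]>5)&(P[...,2]<45)&(np.hypot(P[...,0]-572,P[...,1]+168)<130)
xy=P[m][:,:2].astype(np.float32); print(m.sum(),cv2.minAreaRect(xy))
m2=(P[...,2]>55)&(np.hypot(P[...,0]-521,P[...,1]+157)<30); q=P[m2]; print(m2.sum(),np.median(q,0),q.min(0),q.max(0))
r=(hsv[...,1]>180)&((hsv[...,0]<6)|(hsv[...,0]>174))&(np.hypot(P[...,0]-521,P[...,1]+157)<80)
q=P[r];print(r.sum(),cv2.minAreaRect(q[:,:2].astype(np.float32)),q.mean(0))
```

```text
26505 ((566.6481323242188, -171.10975646972656), (191.07421875, 151.0780487060547), 73.8492431640625)
439 [ 518.84403239 -157.57977129   61.09226344] [ 507.90912226 -168.54291256   55.06114919] [ 529.20101862 -147.0605415    63.53269683]
10 ((528.6198120117188, -140.60147094726562), (11.381522178649902, 10.751895904541016), 56.678428649902344) [ 526.40818022 -140.37325828   39.81042883]
```

View pics/c1.png

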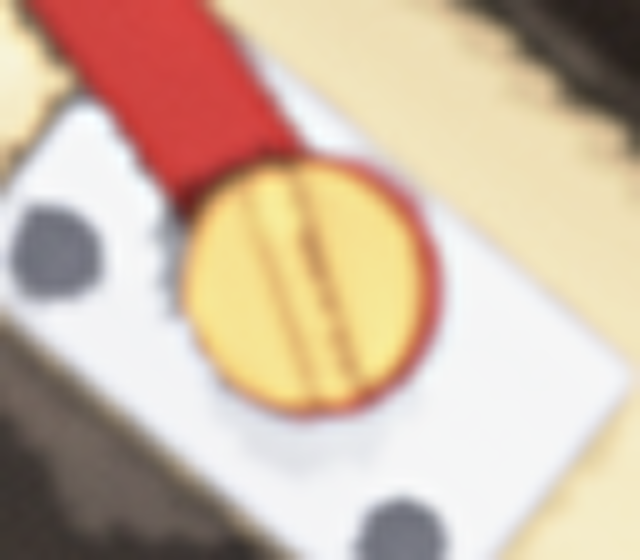

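The crop shows the slot running from (275,165) to (338,400) in crop pixels. The keeper's red root is at the upper left, and the jig's yaw comes out at about -16.15°.

```bash
cat >> h.py <<'E'
def onplane(cam,uv,z,s=None):
    P0=cloud(cam,np.full((480,640),100.,np.float32),s); P1=cloud(cam,np.full((480,640),300.,np.float32),s)
    out=[]
    for u,v in uv:
        f=lambda P:cv2.remap(P.astype(np.float32),np.float32([[u]]),np.float32([[v]]),cv2.INTER_LINEAR)[0,0].astype(float)
        a,b=f(P0),f(P1); out.append(a+(b-a)*(z-a[2])/(b[2]-a[2]))
    return np.array(out)
E
python3 - <<'E'
from h import *
s=sense()
q=onplane('wrist',[(293.5,106.5),(299.8,130.0),(297.1,118.4)],62.5,s); print(q); dd=q[0]-q[1]; print('slot ang',np.degrees(np.arctan2(dd[1],dd[0])))
E
```

```text
[[ 525.08858259 -155.08053851   62.5       ]
 [ 508.30699312 -168.26592568   62.5       ]
 [ 516.78673219 -162.04494035   62.5       ]]
slot ang 38.15691539244185
```

>>> {"op": "apply_moves", "data": {
  "rows": [
    [55, -20, 0, 0, 0, 0],
    [55, -20, 0, 0, 0, 0],
    [45, -35, 0, 0, 0, 0],
    [0, -55, 0, 0, 0, 0],
    [0, -55, 0, 0, 0, 0]
  ]
}}

```text
time: 3.08
tool_pos: [522.6, 20.8, 247.2]
tcp_rot: [-180.0, 0.1, 23.4]
ft_force: [-0.1, 0.6, 0.5]
finger_gap: 85.6
grip_force: 0.0
```

Run:
```python
from h import *
print(sense()['tool_pos'],sense()['joint_pos'])
```

```text
[522.6374114   20.84369132 247.17620774] [-3.32914739e+00 -5.33010167e+00  9.27502994e+01 -5.84441386e-03
  9.26909933e+01  6.32481886e+01]
```

>>> {"op": "apply_moves", "data": {
  "rows": [
    [-10, -40, 0, 0, 0, 0],
    [-10, -40, 0, 0, 0, 0],
    [-11, -40, 0, 0, 0, 0],
    [-11, -39, 0, 0, 0, 0],
    [0, 0, 0, 0, 0, 0]
  ]
}}

```text
time: 3.7
tool_pos: [420.4, 150.2, 248.4]
tcp_rot: [-180.0, -0.0, 23.6]
ft_force: [0.1, -1.6, 0.2]
finger_gap: 85.3
grip_force: 0.0
```

Run:
```python
from h import *
s,p,d=snap('wrist','w2.png')
print(s['tool_pos'],s['tcp_rot'])
for n in ('driver_grip','block_hole'):
    r=models.place_of(n,'wrist'); print(n,[(np.round(x['xyz'],1).tolist(),round(x['confidence'],2)) for x in r[:2]])
P=cloud('wrist',d,s); np.save('w2.npy',P)
near=np.hypot(P[...,0]-463,P[...,1]-181)<60
for lo,hi in((150,175),(80,90)):
    m=near&(P[...,2]>lo)&(P[...,2]<hi); q=P[m]; print(m.sum(),np.round(q.mean(0),1),cv2.minAreaRect(q[:,:2].astype(np.float32)))
m=near&(P[...,2]>150); q=P[m]; zt=np.percentile(q[:,2],90); q=q[abs(q[:,2]-zt)<3]; print(zt,len(q),cv2.minAreaRect(q[:,:2].astype(np.float32)))
```

```text
[420.39423533 150.24058022 248.35923772] [-1.79986674e+02 -1.72640467e-02  2.36083373e+01]
driver_grip [([463.3, 183.2, 126.2], 0.58)]
block_hole [([461.8, 182.9, 81.3], 0.87)]
1013 [463.1 181.  165.4] ((462.3229675292969, 181.0399932861328), (22.01516342163086, 22.171445846557617), 69.73809051513672)
5607 [464.8 181.4  84.1] ((461.9902648925781, 180.99871826171875), (80.86143493652344, 63.90177917480469), 3.2071692943573)
373.1137032806777 4484 ((432.9385681152344, 154.70286560058594), (9.572050094604492, 69.60092163085938), 23.352014541625977)
```

View pics/w2.png

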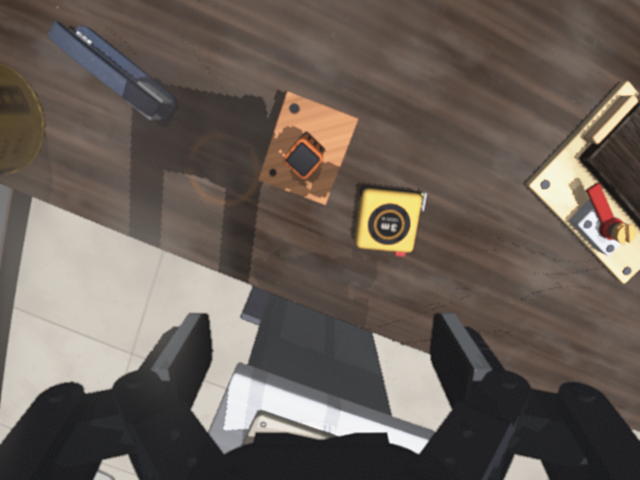

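The wrist picture shows the driver's dark handle top at (305,158) in the block. Its centre is (462.5,181) with faces at 69.7° / -20.3°. I'll approach with yaw 69.7.

>>> {"op": "apply_moves", "data": {
  "rows": [
    [25.5, -5.8, 20, 0, 0, 0],
    [25.5, -5.8, 20, 0, 0, 0],
    [0, 0, 0, 0, 0, -0.16],
    [0, 0, 0, 0, 0, -0.16],
    [0, 0, 0, 0, 0, -0.16]
  ]
}}

```text
time: 4.47
tool_pos: [464.3, 179.2, 207.8]
tcp_rot: [-180.0, 0.1, 51.2]
ft_force: [-0.1, -0.1, -0.0]
finger_gap: 85.7
grip_force: 0.0
```

>>> {"op": "apply_moves", "data": {
  "rows": [
    [0, 0, 0, 0, 0, -0.16],
    [0, 0, 0, 0, 0, -0.164],
    [0, 0, 0, 0, 0, 0],
    [0, 0, 0, 0, 0, 0],
    [0, 0, 0, 0, 0, 0]
  ]
}}

```text
time: 5.1
tool_pos: [463.6, 180.4, 208.2]
tcp_rot: [-180.0, 0.0, 69.5]
ft_force: [0.4, 0.6, 0.1]
finger_gap: 85.4
grip_force: 0.0
```

Run:
```python
from h import *
s,p,d=snap('wrist')
print(s['tool_pos'],s['tcp_rot'])
P=cloud('wrist',d,s)
m=(np.hypot(P[...,0]-463,P[...,1]-181)<25)&(P[...,2]>150)&(P[...,2]<175); q=P[m]; print(m.sum(),np.round(q.mean(0),1),cv2.minAreaRect(q[:,:2].astype(np.float32)))
```

```text
[463.60683969 180.36422951 208.23686079] [-1.79995611e+02  6.57363588e-03  6.94524906e+01]
1290 [463.3 184.2 164.5] ((462.767333984375, 182.38880920410156), (21.396015167236328, 22.412818908691406), 71.73928833007812)
```

>>> {"op": "apply_moves", "data": {
  "rows": [
    [0.6, -1, 24, 0, 0, 0],
    [0, 0, 25, 0, 0, 0],
    [0, 0, 25, 0, 0, 0],
    [0, 0, 20, 0, 0, 0],
    [0, 0, 0, 0, 0, 0]
  ]
}}

```text
time: 5.78
tool_pos: [461.2, 181.2, 112.5]
tcp_rot: [-179.8, 0.1, 69.6]
ft_force: [0.5, -0.1, -0.2]
finger_gap: 85.7
grip_force: 0.0
```

>>> {"op": "apply_moves", "data": {
  "rows": [
    [0, 0, 0, 0, 0, 0],
    [0, 0, 0, 0, 0, 0],
    [0, 0, 0, 0, 0, 0],
    [0, 0, 0, 0, 0, 0],
    [0, 0, 0, 0, 0, 0]
  ],
  "fingers": 10,
  "grip_force": 60
}}

```text
time: 6.4
tool_pos: [463.4, 181.8, 115.2]
tcp_rot: [179.9, -0.1, 69.6]
ft_force: [0.7, -0.1, 4.3]
finger_gap: 20.5
grip_force: 59.5
```

>>> {"op": "apply_moves", "data": {
  "rows": [
    [0, 0, -10, 0, 0, 0],
    [0, 0, -20, 0, 0, 0],
    [0, 0, -30, 0, 0, 0],
    [0, 0, -30, 0, 0, 0],
    [0, 0, -30, 0, 0, 0]
  ]
}}

```text
time: 7.02
tool_pos: [462.2, 181.5, 235.2]
tcp_rot: [-180.0, 0.0, 69.6]
ft_force: [0.3, -0.4, -1.7]
finger_gap: 20.1
grip_force: 58.8
```

>>> {"op": "apply_moves", "data": {
  "rows": [
    [0, 0, 0, 0, 0, 0],
    [0, 0, 0, 0, 0, 0],
    [0, 0, 0, 0, 0, 0],
    [0, 0, 0, 0, 0, 0],
    [0, 0, 0, 0, 0, 0]
  ]
}}

```text
time: 7.65
tool_pos: [462.4, 181.5, 233.7]
tcp_rot: [-180.0, 0.0, 69.6]
ft_force: [-0.8, 0.2, -1.1]
finger_gap: 20.3
grip_force: 58.9
```

Run:
```python
from h import *
s,p,d=snap('wrist','w3.png')
print(s['tool_pos'],s['tcp_rot'],s['ft_force'],s['finger_gap'])
P=cloud('wrist',d,s); np.save('w3.npy',P)
for n in ('driver_grip','driver_tip'):
    r=models.place_of(n,'wrist'); print(n,[(np.round(x['xyz'],1).tolist(),round(x['confidence'],2)) for x in r[:2]])
cv2.imwrite('pics/c3.png',cv2.resize(cv2.imread('pics/w3.png')[120:420,220:420],None,fx=2,fy=2,interpolation=cv2.INTER_CUBIC))
```

```text
[462.43907687 181.52885923 233.70167966] [-1.79955372e+02  3.12979736e-02  6.96012127e+01] [-0.83707509  0.16692607 -1.07234052] 20.26082535897377
driver_grip [([465.6, 181.1, 244.9], 0.71)]
driver_tip [([463.6, 180.4, 133.3], 0.64)]
```

View pics/c3.png

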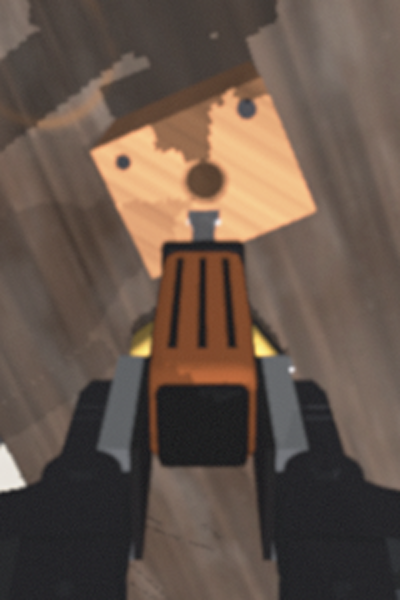

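The crop shows the blade below the collar at about (204,212), wide across the picture, so the blade runs along the tool's y. The tool yaw must therefore be about 128° at the slot and about 53° at the end.

>>> {"op": "apply_moves", "data": {
  "rows": [
    [0, 0, 0, 0, 0, -0.17],
    [0, 0, 0, 0, 0, -0.17],
    [0, 0, 0, 0, 0, -0.17],
    [0, 0, 0, 0, 0, -0.17],
    [0, 0, 0, 0, 0, -0.17]
  ]
}}

```text
time: 8.43
tool_pos: [462.7, 181.6, 234.3]
tcp_rot: [180.0, 0.0, 118.6]
ft_force: [0.3, 0.7, -1.3]
finger_gap: 20.4
grip_force: 58.7
```

>>> {"op": "apply_moves", "data": {
  "rows": [
    [0, 0, 0, 0, 0, -0.17],
    [-33, -18, 0, 0, 0, 0],
    [-33, -18, 0, 0, 0, 0],
    [-33, -18, 0, 0, 0, 0],
    [-33, -18, 0, 0, 0, 0]
  ]
}}

```text
time: 9.05
tool_pos: [487.5, 32.1, 234.4]
tcp_rot: [180.0, 0.0, 128.1]
ft_force: [-0.1, -0.4, -1.8]
finger_gap: 20.7
grip_force: 58.9
```

>>> {"op": "apply_moves", "data": {
  "rows": [
    [-33, -18, 0, 0, 0, 0],
    [-33, -18, 0, 0, 0, 0],
    [-33, -18, 0, 0, 0, 0],
    [-33, -18, 8, 0, 0, 0],
    [-33, -18, 8, 0, 0, 0]
  ]
}}

```text
time: 9.68
tool_pos: [518.4, -153.4, 218.3]
tcp_rot: [180.0, 0.0, 128.0]
ft_force: [-0.0, 0.1, -1.2]
finger_gap: 20.3
grip_force: 58.9
```

>>> {"op": "apply_moves", "data": {
  "rows": [
    [0, 0, 10, 0, 0, 0],
    [0, 0, 10, 0, 0, 0],
    [0, 0, 0, 0, 0, 0],
    [0, 0, 0, 0, 0, 0],
    [0, 0, 0, 0, 0, 0]
  ]
}}

```text
time: 10.3
tool_pos: [518.5, -151.7, 199.0]
tcp_rot: [180.0, 0.1, 128.1]
ft_force: [-0.1, -0.4, -1.0]
finger_gap: 20.4
grip_force: 58.9
```

Run:
```python
from h import *
s,p,d=snap('wrist','w4.png')
print(s['tool_pos'],s['tcp_rot'],s['ft_force'],s['joint_pos'])
P=cloud('wrist',d,s); np.save('w4.npy',P)
for n in ('screw_top','driver_tip'):
    r=models.place_of(n,'wrist'); print(n,[(np.round(x['xyz'],1).tolist(),round(x['confidence'],2)) for x in r[:2]])
cv2.imwrite('pics/c4.png',cv2.resize(cv2.imread('pics/w4.png')[160:260,255:395],None,fx=5,fy=5,interpolation=cv2.INTER_CUBIC))
```

```text
[ 518.54295841 -151.70872687  199.00233096] [1.79964933e+02 5.61867954e-02 1.28096240e+02] [-0.12384892 -0.35199976 -1.01915284] [-2.17471508e+01 -1.97582450e+00  9.45277054e+01  2.09689867e-03
  8.73819203e+01 -5.98435028e+01]
screw_top [([517.7, -154.8, 64.9], 0.79)]
driver_tip [([517.8, -151.1, 100.6], 0.64)]
```

View pics/c4.png

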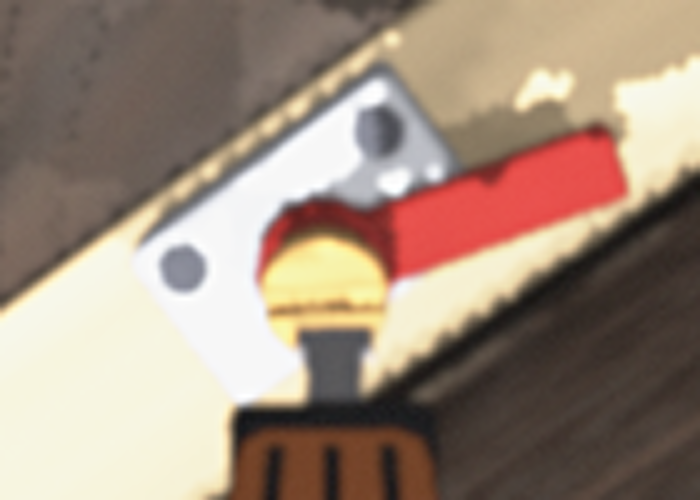

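The crop shows the blade tip at about (335,330) and the brass head centred near (325,298), with its slot almost parallel to the blade. I'll compute the offset between tip and head.

Run:
```python
from h import *
s=sense(); yaw=np.radians(s['tcp_rot'][2]); R=np.array([[np.cos(yaw),np.sin(yaw)],[np.sin(yaw),-np.cos(yaw)]])
T=np.array(s['tool_pos'][:2])
p=cv2.imread('pics/w4.png'); h=cv2.cvtColor(p,cv2.COLOR_BGR2HSV)
m=((h[...,0]>15)&(h[...,0]<28)&(h[...,1]>110)&(h[...,2]>180)).astype(np.uint8); m[:, :300]=0; m[:,340:]=0; m[:200]=0; m[228:]=0
ys,xs=np.nonzero(m); print('yellow',m.sum(),xs.min(),xs.max(),ys.min(),ys.max())
W=onplane('wrist',np.c_[xs,ys],62.5,s)[:,:2] if m.sum()<900 else None
hull=cv2.convexHull(W.astype(np.float32))[:,0]
from scipy.optimize import least_squares
# upper/side arc: fit r=11
tl=(hull-T)@R; tl=tl[tl[:,0]>np.median(tl[:,0])-2]
f=least_squares(lambda c:np.hypot(tl[:,0]-c[0],tl[:,1]-c[1])-11,tl.mean(0),loss='soft_l1'); print('head in tool xy',f.x,'fit',np.round(f.fun,1))
print('manual head',(onplane('wrist',[(320,219.6)],62.5,s)[0,:2]-T)@R,'tip',(onplane('wrist',[(322,226),(315,226),(329,226)],s['tool_pos'][2]-99.5,s)[:,:2]-T)@R)
e=onplane('wrist',[(255+268/5,160+308/5),(255+385/5,160+297/5)],62.5,s)[:,:2]; d=e[1]-e[0]; print('edge ang',np.degrees(np.arctan2(d[1],d[0])))
```

```text
yellow 139 308 331 207 225
head in tool xy [-3.90399124 -3.31852112] fit [ 0.   0.1 -0.2  0.1  0.1 -0.2  0.1  0. ]
manual head [-3.78412956 -2.90513641] tip [[ 0.90595848 -1.28867341]
 [ 0.90384638 -6.55099199]
 [ 0.90869225  3.97357269]]
edge ang 43.60421173374945
```

>>> {"op": "apply_moves", "data": {
  "rows": [
    [-4.7, -1.9, 0, 0, 0, -0.04],
    [0, 0, 10, 0, 0, 0],
    [0, 0, 10, 0, 0, 0],
    [0, 0, 10, 0, 0, 0],
    [0, 0, 0, 0, 0, 0]
  ]
}}

```text
time: 11.08
tool_pos: [518.6, -156.5, 166.6]
tcp_rot: [-179.9, -0.1, 130.3]
ft_force: [-0.5, -0.0, -1.9]
finger_gap: 20.4
grip_force: 58.9
```

>>> {"op": "apply_moves", "data": {
  "rows": [
    [0, 0, 0, 0, 0, 0],
    [0, 0, 0, 0, 0, 0],
    [0, 0, 0, 0, 0, 0],
    [0, 0, 0, 0, 0, 0],
    [0, 0, 0, 0, 0, 0]
  ]
}}

```text
time: 11.7
tool_pos: [519.6, -157.0, 168.4]
tcp_rot: [180.0, 0.0, 130.3]
ft_force: [0.4, 0.2, -1.8]
finger_gap: 20.4
grip_force: 58.9
```

Run:
```python
from h import *
s,p,d=snap('wrist','w5.png')
print(s['tool_pos'],s['tcp_rot'],s['ft_force'])
cv2.imwrite('pics/c5.png',cv2.resize(cv2.imread('pics/w5.png')[190:245,285:360],None,fx=9,fy=9,interpolation=cv2.INTER_CUBIC))
```

```text
[ 519.61825199 -157.00571311  168.42163345] [1.79992569e+02 1.00565047e-02 1.30337880e+02] [ 0.43691716  0.20054964 -1.82539576]
```

View pics/c5.png

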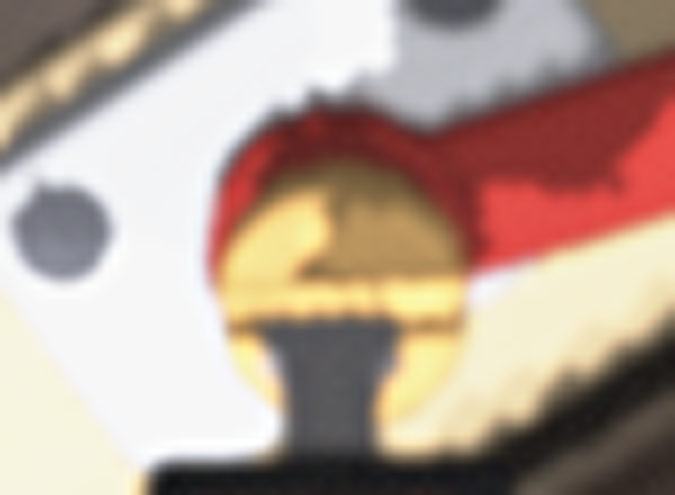

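The crop shows the blade just above the head. The slot mouth runs from about y=285 to y=328, centred at (344,305), and the tip edge is at (330,320), parallel to it.

Run:
```python
from h import *
s=sense(); yaw=np.radians(s['tcp_rot'][2]); R=np.array([[np.cos(yaw),np.sin(yaw)],[np.sin(yaw),-np.cos(yaw)]])
T=np.array(s['tool_pos'][:2])
g=lambda x,y,z:(onplane('wrist',[(284.5+x/9,189.5+y/9)],z,s)[0,:2]-T)@R
print('slot',g(344,305,62.5),g(344,285,62.5),g(344,328,62.5),'tip',g(330,320,s['tool_pos'][2]-99.5), g(330,320,s['tool_pos'][2]-98),g(220,280,62.5),g(468,280,62.5))
```

```text
slot [ 1.36677302 -0.78076981] [ 3.12665991 -0.78374299] [-0.67359968 -0.77737427] tip [ 1.78088442 -1.97650704] [ 2.19749705 -1.97593828] [  3.54266002 -11.33438767] [3.55455848 9.76552511]
```

>>> {"op": "apply_moves", "data": {
  "rows": [
    [0.5, 1.2, 1.5, 0, 0, 0],
    [0, 0, 2, 0, 0, 0],
    [0, 0, 2, 0, 0, 0],
    [0, 0, 1.5, 0, 0, 0],
    [0, 0, 0, 0, 0, 0]
  ]
}}

```text
time: 12.38
tool_pos: [520.0, -155.8, 161.1]
tcp_rot: [-180.0, -0.0, 130.3]
ft_force: [0.1, -0.6, -2.1]
finger_gap: 20.4
grip_force: 59.0
```

>>> {"op": "apply_moves", "data": {
  "rows": [
    [0, 0, 0.5, 0, 0, 0],
    [0, 0, 0.5, 0, 0, 0],
    [0, 0, 0.5, 0, 0, 0],
    [0, 0, 0, 0, 0, 0],
    [0, 0, 0, 0, 0, 0]
  ]
}}

```text
time: 13.0
tool_pos: [520.2, -155.9, 159.8]
tcp_rot: [180.0, 0.0, 130.3]
ft_force: [-0.2, -0.6, -1.8]
finger_gap: 20.2
grip_force: 59.0
```

>>> {"op": "apply_moves", "data": {
  "rows": [
    [0, 0, 0.5, 0, 0, 0],
    [0, 0, 0.5, 0, 0, 0],
    [0, 0, 0.5, 0, 0, 0],
    [0, 0, 0, 0, 0, 0],
    [0, 0, 0, 0, 0, 0]
  ]
}}

```text
time: 13.62
tool_pos: [520.2, -155.9, 158.3]
tcp_rot: [180.0, 0.0, 130.3]
ft_force: [0.1, -0.8, -0.1]
finger_gap: 20.6
grip_force: 59.0
```

>>> {"op": "apply_moves", "data": {
  "rows": [
    [0, 0, 0.5, 0, 0, 0],
    [0, 0, 0.5, 0, 0, 0],
    [0, 0, 0.5, 0, 0, 0],
    [0, 0, 0, 0, 0, 0],
    [0, 0, 0, 0, 0, 0]
  ]
}}

```text
time: 14.25
tool_pos: [520.2, -155.9, 156.9]
tcp_rot: [180.0, 0.0, 130.3]
ft_force: [-0.6, -0.3, 0.3]
finger_gap: 20.3
grip_force: 59.1
```

Run:
```python
from h import *
for i in range(4):
    s,p,d=snap('wrist','w6.png'); print(s['tool_pos'],s['ft_force'],s['wrist_torque'])
cv2.imwrite('pics/c6.png',cv2.resize(cv2.imread('pics/w6.png')[190:245,285:360],None,fx=9,fy=9,interpolation=cv2.INTER_CUBIC))
```

```text
[ 520.20666947 -155.87954761  156.92736514] [-0.59054743 -0.28267969  0.3041455 ] [-0.0771418   0.01547538  0.00215071]
[ 520.18284532 -155.86695355  156.88079325] [ 0.79368957 -0.01839653 -0.79880986] [-0.01132212 -0.01122423  0.04120251]
[ 520.18373312 -155.86665675  156.86510522] [ 0.25436031 -0.38844571 -1.40014493] [-0.042829    0.04499075 -0.00443353]
[ 520.16749512 -155.87477718  156.86132637] [-0.48746725 -0.31218059  0.71578991] [-0.1019358  -0.05544832  0.03250865]
```

View pics/c6.png

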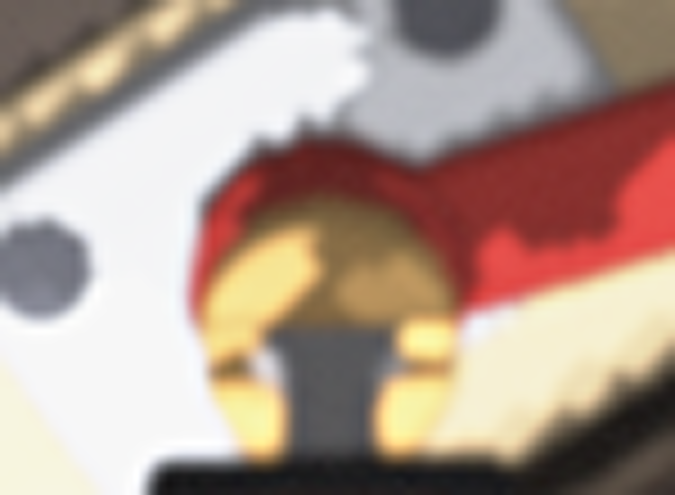

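The crop shows the blade cut off by the slot's edge at y≈328, with slot mouth to both sides, so it sits in the slot with only about 1 N of press. Next I'll turn clockwise.

>>> {"op": "apply_moves", "data": {
  "rows": [
    [0, 0, 0.3, 0, 0, 0.08],
    [0, 0, 0, 0, 0, 0.08],
    [0, 0, 0, 0, 0, 0.08],
    [0, 0, 0, 0, 0, 0.08],
    [0, 0, 0, 0, 0, 0.08]
  ]
}}

```text
time: 15.08
tool_pos: [520.2, -156.1, 156.6]
tcp_rot: [-180.0, 0.0, 107.3]
ft_force: [0.6, -0.6, -0.1]
finger_gap: 20.6
grip_force: 59.1
```

>>> {"op": "apply_moves", "data": {
  "rows": [
    [0, 0, 0, 0, 0, 0.08],
    [0, 0, 0, 0, 0, 0.08],
    [0, 0, 0, 0, 0, 0.04],
    [0, 0, 0, 0, 0, 0],
    [0, 0, 0, 0, 0, 0]
  ]
}}

```text
time: 15.7
tool_pos: [520.1, -155.9, 156.5]
tcp_rot: [-180.0, 0.0, 96.0]
ft_force: [-0.7, -1.9, 0.1]
finger_gap: 20.1
grip_force: 59.1
```

```bash
cat > k.py <<'E'
from h import *
import sys
s,p,d=snap('wrist',sys.argv[1]); print(s['tool_pos'],s['tcp_rot'],s['ft_force'],s['wrist_torque'])
h=cv2.cvtColor(p,cv2.COLOR_RGB2HSV)
m=((h[...,1]>140)&((h[...,0]<6)|(h[...,0]>174))&(h[...,2]>90)).astype(np.uint8)
n,l,st,c=cv2.connectedComponentsWithStats(m)
ok=[i for i in range(1,n) if st[i,4]>60]; 
W=onplane('wrist',c[ok],41,s); print(np.round(W,0).tolist())
i=ok[int(np.argmin(np.hypot(W[:,0]-520,W[:,1]+156)))]
ys,xs=np.nonzero(l==i); q=onplane('wrist',np.c_[xs,ys][::max(1,len(xs)//150)],41,s)[:,:2]
C=np.array([520,-156.5]); far=q[np.hypot(*(q-C).T)>22]; v=far.mean(0)-C; a=np.degrees(np.arctan2(v[1],v[0])); 
print('n',len(far),'ang',a,'keeper rad',np.radians(75-(a+16.15)),'maxr',np.hypot(*(q-C).T).max())
E
python3 k.py w7.png
```

```text
[ 520.09545655 -155.92670576  156.52933618] [-1.79995636e+02  7.06331656e-03  9.60127924e+01] [-0.65354203 -1.94558878  0.1486589 ] [-0.24993688  0.06661357  0.03944095]
[[543.0, -137.0, 41.0]]
n 104 ang 38.95445042302489 keeper rad 0.34724284661198074 maxr 54.302428314576694
```

>>> {"op": "apply_moves", "data": {
  "rows": [
    [0, 0, 0, 0, 0, 0.09],
    [0, 0, 0, 0, 0, 0.09],
    [0, 0, 0, 0, 0, 0.09],
    [0, 0, 0, 0, 0, 0.09],
    [0, 0, 0, 0, 0, 0.09]
  ]
}}

```text
time: 16.38
tool_pos: [520.0, -155.8, 156.5]
tcp_rot: [-180.0, 0.0, 70.0]
ft_force: [-0.7, -0.9, 0.6]
finger_gap: 20.8
grip_force: 59.1
```

>>> {"op": "apply_moves", "data": {
  "rows": [
    [0, 0, 0, 0, 0, 0.09],
    [0, 0, 0, 0, 0, 0.09],
    [0, 0, 0, 0, 0, 0.09],
    [0, 0, 0, 0, 0, 0.09],
    [0, 0, 0, 0, 0, 0]
  ]
}}

```text
time: 17.0
tool_pos: [520.0, -155.8, 156.5]
tcp_rot: [-180.0, 0.0, 49.6]
ft_force: [-2.0, 0.2, 0.4]
finger_gap: 20.1
grip_force: 59.1
```

```bash
python3 k.py w8.png
```

```text
[ 520.01042226 -155.78537465  156.45535724] [-1.79983277e+02  4.86380212e-03  4.96064385e+01] [-2.01252816  0.20258246  0.37295967] [-0.0940279   0.3507931   0.08804864]
[[406.0, 29.0, 41.0], [550.0, -161.0, 41.0]]
n 108 ang -9.252025346149715 keeper rad 1.1886045695669436 maxr 55.16947741308476
```

>>> {"op": "apply_moves", "data": {
  "rows": [
    [0, 0, 0, 0, 0, 0.06],
    [0, 0, 0, 0, 0, 0.06],
    [0, 0, 0, 0, 0, 0.01],
    [0, 0, 0, 0, 0, 0],
    [0, 0, 0, 0, 0, 0]
  ]
}}

```text
time: 17.68
tool_pos: [520.1, -155.8, 156.4]
tcp_rot: [-180.0, 0.0, 42.2]
ft_force: [-1.1, -0.2, 0.5]
finger_gap: 20.4
grip_force: 59.2
```

```bash
python3 k.py w9.png
```

```text
[ 520.0793537  -155.76971111  156.44990411] [-1.79988536e+02  7.26061102e-04  4.21738386e+01] [-1.13187919 -0.16840004  0.4935184 ] [-0.0512299   0.38466172  0.07118579]
[[407.0, 28.0, 41.0], [550.0, -165.0, 41.0]]
n 107 ang -16.531313948441174 keeper rad 1.3156521228798255 maxr 56.216980269478356
```

View pics/w9.png

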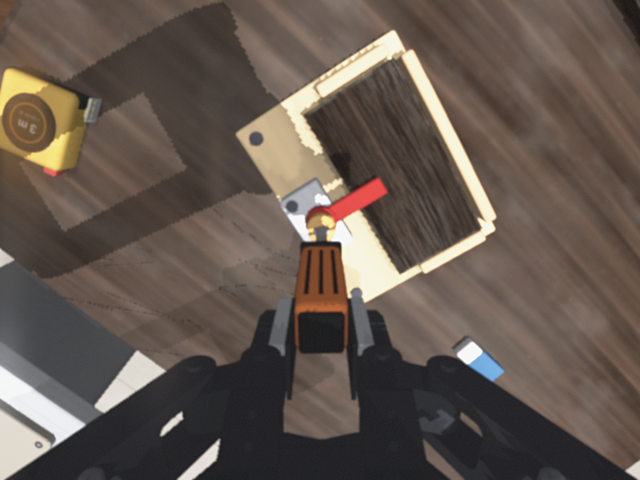

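The picture shows the red keeper from (320,215) to (385,185), square over the board's long edge (measured 1.316 rad). Next I'll relieve the torque, lift and return to the block.

>>> {"op": "apply_moves", "data": {
  "rows": [
    [0, 0, 0, 0, 0, -0.04],
    [0, 0, -4, 0, 0, 0],
    [0, 0, -10, 0, 0, 0],
    [0, 0, -30, 0, 0, 0],
    [0, 0, -34, 0, 0, 0]
  ]
}}

```text
time: 18.35
tool_pos: [520.1, -155.7, 235.7]
tcp_rot: [-180.0, -0.0, 44.4]
ft_force: [0.1, 0.8, -1.1]
finger_gap: 20.3
grip_force: 59.2
```

>>> {"op": "apply_moves", "data": {
  "rows": [
    [20.4, -32, 0, 0, 0, 0],
    [20.4, -32, 0, 0, 0, 0],
    [20.4, -32, 0, 0, 0, 0],
    [20.4, -32, 0, 0, 0, 0],
    [20.4, -32, 0, 0, 0, 0]
  ]
}}

```text
time: 18.98
tool_pos: [481.2, 31.1, 235.6]
tcp_rot: [179.9, -0.1, 44.4]
ft_force: [1.2, 0.2, -0.9]
finger_gap: 20.5
grip_force: 59.3
```

>>> {"op": "apply_moves", "data": {
  "rows": [
    [20.4, -32, 0, 0, 0, 0],
    [20.4, -32, 0, 0, 0, 0],
    [20.4, -32, 0, 0, 0, 0],
    [15, -24, 0, 0, 0, 0],
    [0, 0, 0, 0, 0, -0.15]
  ]
}}

```text
time: 19.6
tool_pos: [451.4, 171.0, 235.6]
tcp_rot: [180.0, -0.1, 53.3]
ft_force: [0.6, -0.7, -1.6]
finger_gap: 20.5
grip_force: 59.3
```

>>> {"op": "apply_moves", "data": {
  "rows": [
    [0, 0, 0, 0, 0, -0.15],
    [0, 0, 0, 0, 0, -0.14],
    [0, 0, 0, 0, 0, 0],
    [0, 0, 0, 0, 0, 0],
    [0, 0, 0, 0, 0, 0]
  ]
}}

```text
time: 20.23
tool_pos: [451.7, 168.9, 234.7]
tcp_rot: [180.0, -0.0, 69.5]
ft_force: [0.4, 0.7, -1.9]
finger_gap: 20.3
grip_force: 59.3
```

Run:
```python
from h import *
s,p,d=snap('wrist','w10.png'); print(s['tool_pos'],s['tcp_rot'])
T=np.array(s['tool_pos']); yaw=np.radians(s['tcp_rot'][2]); R=np.array([[np.cos(yaw),np.sin(yaw)],[np.sin(yaw),-np.cos(yaw)]])
print('to go tool xy',(np.array([462.5,181.6])-T[:2])@R)
s2,p2,d2=snap('top'); print([ (n,[np.round(x['xyz'],1).tolist() for x in models.place_of(n,'top')[:1]]) for n in ('board','tape_measure')])
cv2.imwrite('pics/c10.png',cv2.resize(cv2.imread('pics/w10.png')[170:260,260:380],None,fx=6,fy=6,interpolation=cv2.INTER_CUBIC))
```

```text
[451.66765864 168.91150267 234.70609262] [ 1.79986985e+02 -1.38447770e-02  6.94900608e+01]
to go tool xy [15.67951751  5.7000276 ]
[('board', [[585.4, -180.8, 9.9]]), ('tape_measure', [[427.3, 66.5, -7.8]])]
```

View pics/c10.png

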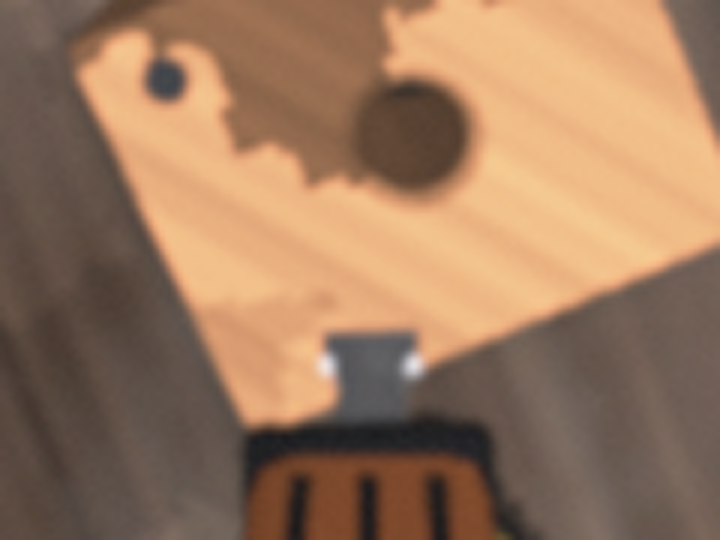

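The crop shows the hole at (413,135) and the blade at (372,332). The blade sits where it was in the hand after the grasp, so it has not slipped. Next I'll move over the hole and descend.

>>> {"op": "apply_moves", "data": {
  "rows": [
    [7.7, 2.8, 0, 0, 0, 0],
    [7.7, 2.8, 0, 0, 0, 0],
    [0, 0, 20, 0, 0, 0],
    [0, 0, 10, 0, 0, 0],
    [0, 0, 5, 0, 0, 0]
  ]
}}

```text
time: 21.05
tool_pos: [461.2, 181.1, 197.6]
tcp_rot: [-179.9, 0.1, 69.6]
ft_force: [0.2, 0.1, -1.9]
finger_gap: 20.3
grip_force: 59.3
```

>>> {"op": "apply_moves", "data": {
  "rows": [
    [0, 0, 0, 0, 0, 0],
    [0, 0, 0, 0, 0, 0],
    [0, 0, 0, 0, 0, 0],
    [0, 0, 0, 0, 0, 0],
    [0, 0, 0, 0, 0, 0]
  ]
}}

```text
time: 21.68
tool_pos: [462.3, 181.4, 199.7]
tcp_rot: [180.0, -0.0, 69.6]
ft_force: [-0.2, -0.4, -1.1]
finger_gap: 20.3
grip_force: 59.3
```

Run:
```python
from h import *
s,p,d=snap('wrist','w11.png'); print(s['tool_pos'],s['tcp_rot'])
T=np.array(s['tool_pos']); yaw=np.radians(s['tcp_rot'][2]); R=np.array([[np.cos(yaw),np.sin(yaw)],[np.sin(yaw),-np.cos(yaw)]])
print('to go tool xy',(np.array([462.5,181.6])-T[:2])@R)
cv2.imwrite('pics/c11.png',cv2.resize(cv2.imread('pics/w11.png')[170:260,260:380],None,fx=6,fy=6,interpolation=cv2.INTER_CUBIC))
```

```text
[462.29554033 181.38670158 199.68788104] [ 1.79985851e+02 -1.05236930e-02  6.96023200e+01]
to go tool xy [0.27118494 0.11729748]
```

View pics/c11.png

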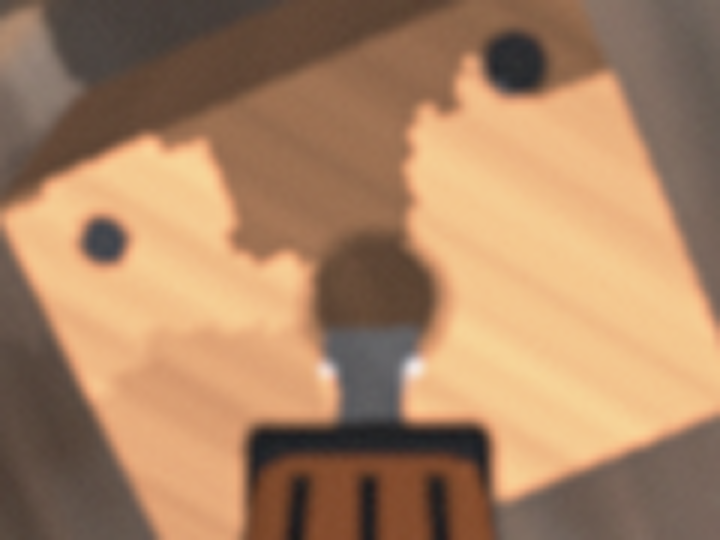

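The crop shows the blade tip at (371,330) in line with the hole at (376,292), so I'll lower it.

>>> {"op": "apply_moves", "data": {
  "rows": [
    [0.3, 0.4, 5, 0, 0, 0],
    [0, 0, 8, 0, 0, 0],
    [0, 0, 8, 0, 0, 0],
    [0, 0, 8, 0, 0, 0],
    [0, 0, 8, 0, 0, 0]
  ]
}}

```text
time: 22.35
tool_pos: [462.5, 181.5, 161.7]
tcp_rot: [-180.0, 0.0, 69.6]
ft_force: [0.7, 0.1, -0.5]
finger_gap: 20.4
grip_force: 59.3
```

>>> {"op": "apply_moves", "data": {
  "rows": [
    [0, 0, 8, 0, 0, 0],
    [0, 0, 8, 0, 0, 0],
    [0, 0, 8, 0, 0, 0],
    [0, 0, 8, 0, 0, 0],
    [0, 0, 4, 0, 0, 0]
  ]
}}

```text
time: 22.98
tool_pos: [462.4, 181.4, 125.8]
tcp_rot: [-180.0, 0.0, 69.6]
ft_force: [1.2, -0.4, -1.9]
finger_gap: 20.3
grip_force: 59.3
```

>>> {"op": "apply_moves", "data": {
  "rows": [
    [0, 0, 4, 0, 0, 0],
    [0, 0, 4, 0, 0, 0],
    [0, 0, 2, 0, 0, 0],
    [0, 0, 0.8, 0, 0, 0],
    [0, 0, 0, 0, 0, 0]
  ]
}}

```text
time: 23.6
tool_pos: [462.7, 181.5, 115.8]
tcp_rot: [180.0, -0.0, 69.6]
ft_force: [0.8, -0.9, -1.5]
finger_gap: 20.0
grip_force: 59.3
```

Not yet touching; I'll go down a touch until the force shows.

>>> {"op": "apply_moves", "data": {
  "rows": [
    [0, 0, 0.4, 0, 0, 0],
    [0, 0, 0.4, 0, 0, 0],
    [0, 0, 0.3, 0, 0, 0],
    [0, 0, 0, 0, 0, 0],
    [0, 0, 0, 0, 0, 0]
  ]
}}

```text
time: 24.22
tool_pos: [463.0, 181.6, 115.2]
tcp_rot: [180.0, -0.0, 69.6]
ft_force: [-1.6, -0.7, 6.3]
finger_gap: 20.3
grip_force: 60.2
```

>>> {"op": "apply_moves", "data": {
  "rows": [
    [0, 0, 0.2, 0, 0, 0],
    [0, 0, 0, 0, 0, 0],
    [0, 0, 0, 0, 0, 0],
    [0, 0, 0, 0, 0, 0],
    [0, 0, 0, 0, 0, 0]
  ]
}}

```text
time: 24.85
tool_pos: [463.1, 181.6, 115.2]
tcp_rot: [180.0, -0.0, 69.6]
ft_force: [-1.8, -1.6, 6.6]
finger_gap: 20.7
grip_force: 60.4
```

Seated. Opening the fingers and rising.

>>> {"op": "apply_moves", "data": {
  "rows": [
    [0, 0, 0, 0, 0, 0],
    [0, 0, 0, 0, 0, 0],
    [0, 0, 0, 0, 0, 0],
    [0, 0, 0, 0, 0, 0],
    [0, 0, 0, 0, 0, 0]
  ],
  "fingers": 80
}}

```text
time: 25.48
tool_pos: [462.7, 181.5, 114.4]
tcp_rot: [-180.0, 0.0, 69.6]
ft_force: [-0.2, 0.0, 0.1]
finger_gap: 79.9
grip_force: 0.0
```

>>> {"op": "apply_moves", "data": {
  "rows": [
    [0, 0, -10, 0, 0, 0],
    [0, 0, -25, 0, 0, 0],
    [0, 0, -30, 0, 0, 0],
    [0, 0, -30, 0, 0, 0],
    [0, 0, -20, 0, 0, 0]
  ]
}}

```text
time: 26.1
tool_pos: [463.3, 181.7, 231.8]
tcp_rot: [179.9, -0.1, 69.6]
ft_force: [-0.5, -0.2, 0.4]
finger_gap: 80.1
grip_force: 0.0
```

>>> {"op": "apply_moves", "data": {
  "rows": [
    [-30, 0, 0, 0, 0, 0],
    [-30, 0, 0, 0, 0, 0],
    [0, 0, 0, 0, 0, 0],
    [0, 0, 0, 0, 0, 0],
    [0, 0, 0, 0, 0, 0]
  ]
}}

```text
time: 26.72
tool_pos: [441.9, 125.9, 229.3]
tcp_rot: [-180.0, -0.0, 69.6]
ft_force: [-0.6, -0.0, -0.0]
finger_gap: 80.3
grip_force: 0.0
```

Run:
```python
from h import *
s,p,d=snap('wrist','w12.png'); print(s['tool_pos'],s['finger_gap'])
P=cloud('wrist',d,s)
m=(np.hypot(P[...,0]-463,P[...,1]-181)<25)&(P[...,2]>150)&(P[...,2]<180); q=P[m]; print(np.round(np.median(q,0),1),cv2.minAreaRect(q[:,:2].astype(np.float32)))
snap('scene')
for n in ('driver_grip','board','tape_measure','stapler'): print(n,[(np.round(x['xyz'],1).tolist(),round(x['confidence'],2)) for x in models.place_of(n,'scene')[:1]])
snap('top'); print([(np.round(x['xyz'],1).tolist(),x['confidence']) for x in models.place_of('board','top')[:1]])
```

```text
[441.88178103 125.89663941 229.3174158 ] 80.2906773968684
[462.4 181.8 166.9] ((461.93634033203125, 181.1576690673828), (22.419010162353516, 22.412771224975586), 70.36782836914062)
driver_grip [([466.5, 183.5, 128.1], 0.54)]
board [([589.2, -174.4, 8.4], 0.6)]
tape_measure [([425.6, 70.1, 0.2], 0.61)]
stapler [([452.5, 393.2, 0.8], 0.73)]
[([585.3, -178.8, 9.2], 0.72)]
```

```bash
python3 -c "
from bench import job
print(job.hand_in())"
```

```text
the job is handed in; nothing more can be done
None
```

The job is handed in, but no verdict came back: the keeper last measured 1.32 rad with the blade still in the slot (not measured again after lifting off), the screwdriver stands released and fully down in its block, and the board showed no clear shift.

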